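Load the rotary stage and set it to 60 degrees

ROBOT

A 6-joint arm with a two-finger parallel gripper is mounted at the origin on a cart in front of the work surface, level with it; the furniture and walls round the work are solid. World frame = base frame: x ahead of the robot, y to its left, z up, the work surface at z = 0. Lengths are in m, angles in degrees, forces in N, time in s.
With the tool pointing down it reaches from about 0.4 to 0.825 m from the base axis. Payload 7 kg.
Tool frame: the origin (TCP) lies midway between the tips of the shut fingers; the grasp point (between the pads) lies 19 mm behind it (ctrl.grip_point_offset is the distance from the TCP to the grasp point, in m); x points along the fingers, y is the direction in which the jaws open and shut, and the axes are right-handed (so a half turn about x gives the same grasp; the last joint's range is limited). The gripper opens to 88 mm and grips with 3 to 60 N. Pads are 19 mm wide; open, the fingers measure 130 mm over their backs; the gripper's body (78 mm by 193 mm) begins 47 mm behind the grasp point.
Start: joints at [-53.451, 20.546, 0.682, 0, -70.136, -16.507], TCP at [0.231, -0.634, 0.227] pointing down, gripper open.
Joint ranges: [-176.03, 176.03], [-82.01, 121.73], [-58.28, 71.71], [-173.87, 95.51], [-174.79, -0.11], [-173.66, 173.66]. Speed limits (degrees/s): [136.94, 136.94, 172.46, 180, 180, 180].

INTERFACE

Orientations are given as [roll, pitch, yaw] about the fixed x, y, z axes, in that order (R = Rz(yaw) Ry(pitch) Rx(roll)).
In Python, from plant import ctrl gives the robot as it stands.
- The arm moves only by the tool drive_tool, never from a script. Its argument "plan" is a list of rows, each a list of 3 entries, a list of its own where there are three numbers: the shift along the tool's x, y, z in m, then the turn, a rotation vector about the tool's x, y, z in degrees, then the opening, from 0 (shut) to 1 (fully open). In form: [[[dx, dy, dz], [wx, wy, wz], grip], ...]. A call has 1 to 20 rows; each row is the pose to reach, as a shift and turn from the pose measured when the call began, along the tool's axes at that moment; what a row does not reach only later rows make up. A row lasts 1/12 s, in which the tool goes at most 41.7 mm and 7.16 degrees, less where a joint would pass 70% of its speed; a pose out of reach is approached as far as the arm can. A call with a gripper value outside its range is refused whole. The fingers move at their own pace and stop on an object; the grip force is fixed at half the most. Time passes only in rows, so rows that repeat a pose let the fingers close. It gives the time, the measured TCP pose, the force and the opening at its end, in the units of the state.
- ctrl.get_obs(): the state, without advancing time (a new reading comes with each control period).
- ctrl.snapshot(name): name is "side" or "top"; returns the picture (400x640x3 uint8, blue, green, red); there is no depth.
- ctrl.get_calibration(name): a dict with "fx", "fy", "cx", "cy" (pixels), "dist_coeffs" ([k1, k2, p1, p2, k3] as OpenCV has them; the pictures are not rectified), "R" (3x3) and "t" (3): a world point X has camera coordinates R X + t. Camera axes: x right, y down, z forward; pixel columns grow to the right and rows downward; lengths in m; the calibration is good to about 2 mm. A picture is of the moment at which its call begins. get_calibration takes no time and is no camera call.
- ctrl.close_job(): hands the job in, once; it reports no verdict.
Trained networks look in the newest picture that a camera, given by its name, has taken for a name from the list of things; names that differ only in an ending like _2 or _b are one class to them, and where a whole thing is asked for, a point or a joint stands for the part that bears it (a point fixed in the world has none). Each returns a list of dicts, best first, with "confidence" (0 to 1); they miss things now and then, are a little off and sometimes report something else, mostly with a low value. They report only what shows in the picture. A call takes as long as a camera call. They do not tell look-alikes from the thing itself.
- ctrl.cut_out(camera, name): "pixels" (400x640 bool, what is visible of it) and "pixel" ([column, row] in pixels, amid what is visible of it).
- ctrl.landmark_of(camera, name): "pixel" ([column, row] in pixels: a listed point, or the origin of a listed thing).
The state is a dict: "clock": time; "joint_pos": joint angles; "qvel": joint speeds; "tau": joint torques, N m; "tool_pos": TCP position; "orientation": TCP orientation; "force": force on the tool from outside, world axes, zero at the start; "moment": the same for the moment, N m; "opening": finger opening in m.
Only numpy, scipy, OpenCV 4.12 (cv2) and the standard library are available. Lean on these libraries where they do the work, as an engineer would, in place of code of your own. Each camera call takes 0.05 s, during which the arm holds its last target. There are 200 camera calls.

TASK

Lift the grooved steel block out of its wooden rack, set it down upright somewhere clear of the rack and the rotary stage and let go to change your grip, then take it by its long sides and seat it upright, fully down and released, in the nest on the dial. Only then turn the dial until its scale reads 60 degrees (the long mark with two dots) against the white index line on the base, and leave it standing there with the block still seated. Do not tip the block over or disturb the other things on the bench.

Things in the scene. Friction and masses are not known exactly. Their poses are not given: they have to be found in the camera images.
- swage_block: the loose bare-steel block, 62 long (its x) x 36 wide (its y) x 30 high, about 0.45 kg, with cross grooves 5 deep cut in its top; origin at the centre of its underside, z up. It starts in the rack, its long sides covered by the cheeks, so there it can only be taken by its two ends (62 apart, each end sticks out 7 beyond the rack). Either way round in the nest is right
- block_rack: the fixed wooden rack, 48 (its x, along the block) x 76 (its y) x 42 high: a floor 12 thick and two cheeks 18 thick, 40 apart, rising to the block's top; open at both x ends. Origin at the centre of its underside, on the bench
- stage_nest (a point): centre of the nest floor, 40 above the bench on the dial's axis, turning with it: x along the nest, z up. Inside 66 (x) x 40 (y): 2 clearance round the block. Steel end walls 5 thick and four short corner returns rise 30 above the floor, as high as the block, so a seated block's ends are covered; the middle 52 of each long side is open for the fingers. The dial's flat top lies 4 below the floor
- stage_dial (a joint): the scale reading at the index line, rad; grows as the dial (aluminium disc, 150 diameter) turns anticlockwise from above. Marks every 10 degrees, 0 to 180, run clockwise round it; long ones every 30 have one dot per 30 (0 none, 60 two). Stiff (0.1 Nm), stays where left; turn it by gripping the seated block by its long sides. Starts between 20 degrees short of zero and 26 past it
- stage_index (a point): outer end of the dial's rim at the index line, 80 from the dial's axis and 36 above the bench; the white line lies on a small block fixed to the stage's round dark base (164 diameter) and runs outward from the axis. Its x points from the index line to the axis
- black_pliers: black-handled pliers, 49 x 140 x 12; a loose bystander to be left alone; origin at the centre of its underside
- findings_tin: closed flat tin, 60 x 90 x 25; a loose bystander to be left alone; origin at the centre of its underside
- wax_pot: small pot with a screw lid, 59 diameter, 40 high; a loose bystander to be left alone; origin at the centre of its underside
There are look-alikes about, which are no part of the job. There is more than one size of the block_rack; the one meant has the size given above.

How it is judged:
By the outcome, as a careful person would: the job done as asked, in the order asked, and still so for the second after the job is handed in, with the robot touching nothing.
It also fails if it takes over 67 s, if anything falls off the work surface, if the arm or the gripper's body presses on something with over 40 N, if the wrist force passes 120 N, or if a joint passes its speed limit or range.

## Working session

There is one attempt and no reset: what is moved stays moved. The work goes in short steps, Python scripts to look and compute and a tool call to move; the robot and the scene stay as the last step left them, time stands still between calls to the robot, and variables do not carry over. Pictures are saved under pics/ and viewed, about 8 in all and at most 12, crops included, and the job is handed in when it is done.

Besides the shell and the picture viewer there is one more tool, called after ">>>" as name(argument=value, ...) on one line, values as JSON. drive_tool: Moves the arm, as the interface text tells. Its arguments: {"type":"object","properties":{"plan":{"type":"array","items":{"type":"array"}}},"required":["plan"]}

```bash
ls; mkdir -p pics
cat > h.py <<'E'
import numpy as np, cv2
from plant import ctrl
from scipy.spatial.transform import Rotation as Rn
def cal(n):
    c=ctrl.get_calibration(n); K=np.array([[c['fx'],0,c['cx']],[0,c['fy'],c['cy']],[0,0,1.]])
    return K,np.array(c['dist_coeffs'],float),np.array(c['R'],float),np.array(c['t'],float)
def ray(n,px,z):
    K,d,R,t=cal(n); u=cv2.undistortPoints(np.array(px,float).reshape(-1,1,2),K,d).reshape(-1,2)
    D=np.c_[u,np.ones(len(u))]@R; C=-R.T@t; s=(z-C[2])/D[:,2]
    return C+D*s[:,None]
def proj(n,X):
    K,d,R,t=cal(n); return cv2.projectPoints(np.array(X,float).reshape(-1,3),cv2.Rodrigues(R)[0],t,K,d)[0].reshape(-1,2)
def tri(px):  # dict cam->pixel
    A=[];b=[]
    for n,p in px.items():
        K,d,R,t=cal(n);u=cv2.undistortPoints(np.array(p,float).reshape(1,1,2),K,d).reshape(2)
        for i in(0,1): A.append(R[i]-u[i]*R[2]); b.append(u[i]*t[2]-t[i])
    return np.linalg.lstsq(np.array(A),np.array(b),rcond=None)[0]
def move(dx,dy,dz):
    "world delta -> tool axes"
    o=ctrl.get_obs();R=Rn.from_euler('xyz',o['orientation'],degrees=True); return R.inv().apply([dx,dy,dz])
E
cat > a.py <<'E'
from h import *
o=ctrl.get_obs(); print({k:np.round(v,3) for k,v in o.items()}, ctrl.grip_point_offset)
for n in('top','side'):
    im=ctrl.snapshot(n); cv2.imwrite(f'pics/{n}0.png',im); K,d,R,t=cal(n); print(n,'cam',np.round(-R.T@t,3),'axis',np.round(R[2],2),K[0,0])
    for k in('swage_block','block_rack','stage_nest','stage_index','black_pliers','findings_tin','wax_pot'):
        print(k,[(np.round(e['pixel']),round(e['confidence'],2),np.round(ray(n,e['pixel'],{'swage_block':.012,'stage_nest':.04,'stage_index':.036}.get(k,0))[0],3)) for e in ctrl.landmark_of(n,k)])
cv2.imwrite('pics/both0.png',np.vstack([cv2.imread('pics/top0.png')]))
E
python3 a.py
```

```text
pics
{'clock': np.float64(0.0), 'joint_pos': array([-5.3450e+01,  2.0592e+01,  6.3500e-01, -1.9000e-02, -7.0136e+01,
       -1.6506e+01]), 'qvel': array([ 0.148, -0.024, -0.021, -0.055, -0.086, -0.026]), 'tau': array([ 1.0000e-03, -5.8272e+01,  2.9306e+01,  6.9970e+00,  7.0000e-03,
       -0.0000e+00]), 'tool_pos': array([ 0.231, -0.634,  0.226]), 'orientation': array([ 95.538,  89.905, 115.575]), 'force': array([ 0.136,  0.263, -0.289]), 'moment': array([-0.007, -0.015,  0.005]), 'opening': np.float64(0.088)} 0.0188
top cam [0.382 0.01  1.267] axis [ 0.13  0.01 -0.99] 473.51122536478437
swage_block [(array([454., 198.]), 0.66, array([ 0.55 , -0.333,  0.012]))]
block_rack [(array([457., 198.]), 0.89, array([ 0.554, -0.346,  0.   ])), (array([450., 154.]), 0.65, array([ 0.676, -0.326,  0.   ]))]
stage_nest [(array([197., 212.]), 0.9, array([0.493, 0.35 , 0.04 ]))]
stage_index [(array([183., 241.]), 0.55, array([0.414, 0.384, 0.036]))]
black_pliers [(array([224., 267.]), 0.92, array([0.351, 0.277, 0.   ]))]
findings_tin [(array([401., 133.]), 0.75, array([ 0.731, -0.191,  0.   ]))]
wax
[... 186 characters left out ...]
0.494, 0.345, 0.012])), (array([333., 102.]), 0.66, array([ 0.554, -0.34 ,  0.012]))]
block_rack [(array([335., 108.]), 0.77, array([ 0.546, -0.33 ,  0.   ])), (array([291., 104.]), 0.41, array([ 0.675, -0.333,  0.   ]))]
stage_nest [(array([333., 345.]), 0.81, array([0.494, 0.348, 0.04 ])), (array([328., 103.]), 0.68, array([ 0.566, -0.312,  0.04 ]))]
stage_index [(array([370., 361.]), 0.67, array([0.417, 0.371, 0.036]))]
black_pliers [(array([398., 319.]), 0.83, array([0.356, 0.268, 0.   ]))]
findings_tin [(array([262., 142.]), 0.8, array([ 0.735, -0.187,  0.   ])), (array([332., 346.]), 0.5, array([0.496, 0.342, 0.   ]))]
wax_pot [(array([241., 245.]), 0.61, array([0.734, 0.126, 0.   ]))]
```

View pics/top0.png

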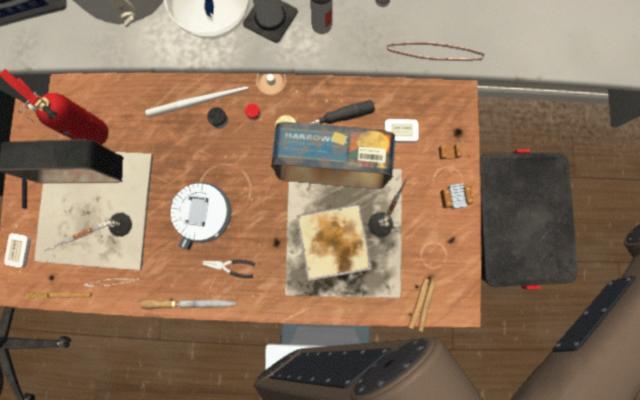

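Run:
```python
import cv2,numpy as np
t=cv2.imread('pics/top0.png');s=cv2.imread('pics/side0.png')
f=lambda i,x,y,w,h:cv2.resize(i[y:y+h,x:x+w],(400,300),interpolation=cv2.INTER_CUBIC)
cv2.imwrite('pics/c0.png',np.vstack([np.hstack([f(t,404,130,100,75+25-25),f(s,270,70,100,75)]),np.hstack([f(t,137,170,120,90),f(s,253,295,140,105)])]))
```

```text
(no output)
```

View pics/c0.png

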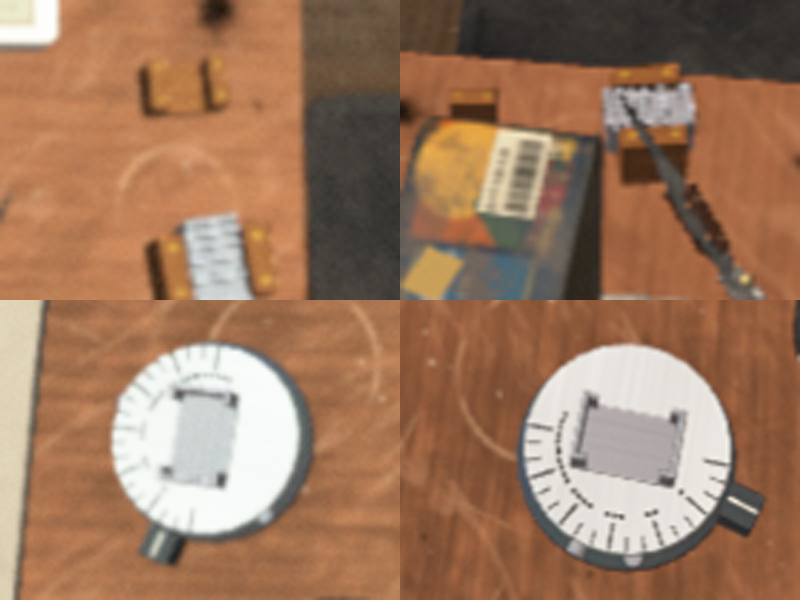

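Top picture: look-alikes for the rack are the small empty rack at (450,154) and the one holding the block at (457,198). The second has the block and the stated size, so I choose it. The other slot-like thing is the nest on the dial at (197,212). I'll rectify both scenes to metric plan views for precise poses.

```bash
cat >> h.py <<'E'
def ortho(n,im,c,z,half,N=400):
    "plan view: image up=+x world, left=+y"
    g=(np.arange(N)+.5)/N*2-1; U,V=np.meshgrid(g,g)
    X=np.stack([c[0]-V*half,c[1]-U*half,np.full_like(U,z)],-1).reshape(-1,3)
    m=proj(n,X).reshape(N,N,2).astype(np.float32)
    return cv2.remap(im,m[...,0],m[...,1],cv2.INTER_CUBIC)
def grid(im,c,half,step=.02):
    N=im.shape[0];im=im.copy()
    for k in range(-10,11):
        p=int((k*step/half+1)*N/2)
        if 0<=p<N:
            cv2.line(im,(p,0),(p,N),(0,0,255) if k==0 else (0,200,0),1);cv2.line(im,(0,p),(N,p),(0,0,255) if k==0 else (0,200,0),1)
    return im
E
python3 - <<'E'
from h import *
ims={n:ctrl.snapshot(n) for n in('top','side')}
B=np.array([.552,-.333]);D=np.array([.493,.348])
r=[np.hstack([ortho(n,ims[n],D,.036,.095) for n in ims])]
o=[ortho(n,ims[n],B,.042,.06,300) for n in ims]
cv2.imwrite('pics/dial1.png',np.hstack([ortho(n,ims[n],D,.036,.095) for n in ims]))
cv2.imwrite('pics/blk1.png',cv2.resize(np.hstack([grid(i,B,.06,.02) for i in o]),(800,400)))
for n in ims:
  for k in('swage_block','stage_nest','stage_dial','block_rack'):
    for e in ctrl.cut_out(n,k):
      p=np.argwhere(e['pixels'])[:,::-1]; z={'swage_block':.042,'stage_nest':.036,'stage_dial':.036,'block_rack':.042}[k]
      w=ray(n,p.astype(float),z)[:,:2]; r=cv2.minAreaRect((w*1000).astype(np.float32)); print(n,k,round(e['confidence'],2),len(p),np.round(r[0],1),np.round(r[1],1),round(r[2],1))
E
```

```text
top swage_block 0.55 345 [ 553.8 -335.7] [65.  40.2] 8.3
top swage_block 0.18 3011 [490.2 339.8] [161.3 161.4] 22.3
top stage_nest 0.74 2502 [494.5 347.2] [145.8 148.5] 1.5
top stage_dial 0.87 2400 [494.5 347.1] [140.7 148.3] 1.9
top block_rack 0.84 277 [ 671.2 -315.1] [38.2 58.3] 2.0
top block_rack 0.68 304 [ 551.4 -332.1] [48.9 84.5] 9.3
side swage_block 0.56 251 [ 554.6 -323.4] [64.5 59.9] 10.1
side swage_block 0.27 233 [ 552.  -320.7] [ 48.1 101.2] 7.9
side stage_nest 0.62 4168 [496.1 349.2] [149.4 147.1] 82.5
side stage_dial 0.95 4060 [495.8 349.7] [145.7 147. ] 25.2
side block_rack 0.62 265 [ 552.7 -320.7] [ 48.6 108.1] 10.0
side block_rack 0.37 4954 [494.8 357. ] [157.8 159.5] 25.7
```

View pics/dial1.png

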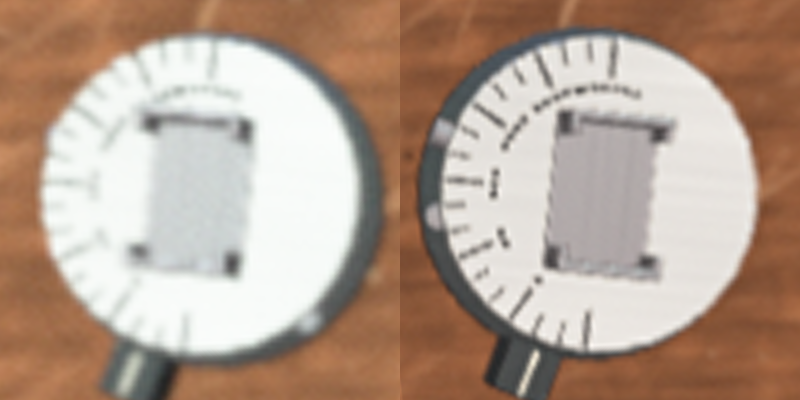

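View pics/blk1.png

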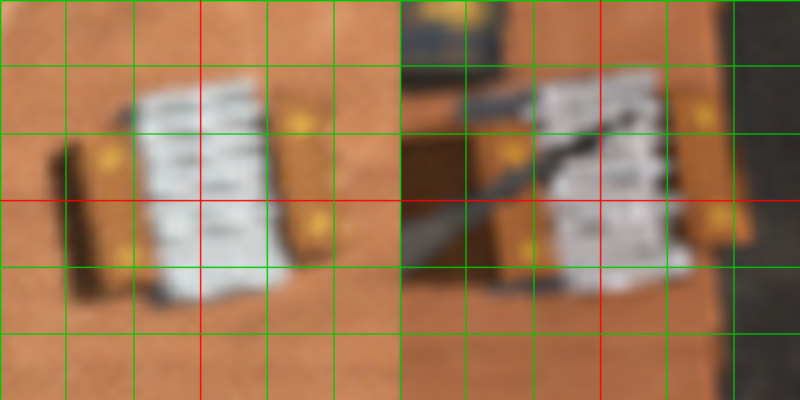

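The dial shows the 0 mark (no dots) a bit anticlockwise of the index, so it reads about 16°. The block centre is about (0.557,-0.336) with yaw about 9°. Next I refine the scale numerically and check for tall things on the way.

```bash
cat >> h.py <<'E'
def dial(n,im,c,verbose=True):
    th=np.radians(np.arange(0,360,.25)); 
    def ring(r0,r1):
        r=np.arange(r0,r1,.0005);T,Rr=np.meshgrid(th,r)
        # angle clockwise from -x (towards +y)
        X=np.stack([c[0]-Rr*np.cos(T),c[1]+Rr*np.sin(T),np.full_like(T,.036)],-1).reshape(-1,3)
        m=proj(n,X).reshape(*T.shape,2).astype(np.float32)
        return cv2.cvtColor(cv2.remap(im,m[...,0],m[...,1],cv2.INTER_LINEAR),cv2.COLOR_BGR2GRAY).astype(float).mean(0)
    a=ring(.060,.072);a=cv2.GaussianBlur(a[None],(0,0),40)[0]-cv2.GaussianBlur(a[None],(0,0),2)[0]
    i=ring(.081,.092)
    best=[]
    A=np.arange(-180,180,.25)
    sc=[np.mean(np.interp((x0+np.arange(0,181,10))%360,np.degrees(th),a)) for x0 in A]
    z=A[int(np.argmax(sc))]
    return z,i
def goto(x,y,z,yaw):
    "tool shift and turn to put the TCP at xyz, pointing down, jaw axis at yaw (mod 180)"
    o=ctrl.get_obs();R=Rn.from_euler('xyz',o['orientation'],degrees=True);p=np.array(o['tool_pos'])
    best=None
    for k in(0,180):
        a=np.radians(yaw+k);yy=np.array([np.cos(a),np.sin(a),0]);xx=np.array([0,0,-1.]);T=Rn.from_matrix(np.c_[xx,yy,np.cross(xx,yy)])
        v=(R.inv()*T).as_rotvec(degrees=True)
        print('shift',np.round(R.inv().apply(np.array([x,y,z])-p),4),'turn',np.round(v,2), 'j6',np.round(o['joint_pos'][5],1))
E
python3 - <<'E'
from h import *
print('tip',tri({'top':(405,180),'side':(326,95)}), 'boxcorner TL top', tri({'top':(393,131),'side':(293+20,100)}))
D=[.4955,.348]
for n in('top','side'):
    im=cv2.imread(f'pics/{n}0.png');z,i=dial(n,im,D);print(n,'zero mark',z)
    w=np.arange(0,50,2); print([int(i[int(k*4)]) for k in w])
goto(.557,-.336,.15,9.3)
E
```

```text
tip [ 0.56059729 -0.16461491  0.22480209] boxcorner TL top [ 0.62132088 -0.12191384  0.26991391]
top zero mark 5.5
[120, 120, 118, 101, 67, 47, 60, 82, 93, 115, 164, 174, 131, 102, 106, 118, 123, 123, 120, 118, 118, 120, 121, 122, 122]
side zero mark 5.75
[101, 101, 103, 105, 107, 106, 102, 78, 76, 75, 103, 196, 89, 77, 78, 69, 46, 56, 88, 94, 90, 89, 90, 91, 90]
shift [0.0766 0.1684 0.4082] turn [100.74  -0.     0.  ] j6 -16.5
shift [0.0766 0.1684 0.4082] turn [-79.26  -0.    -0.  ] j6 -16.5
```

View pics/side0.png

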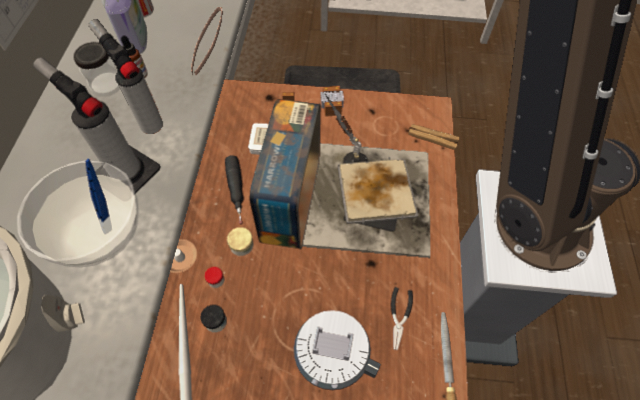

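Side picture: the iron on its stand (about (340,125), tip up to z≈0.22) and the tall box (top about 0.27) stand between rack and stage, so I carry high. The dial reads about 16°, which puts the nest yaw at about -5.6°. A clear spot for the regrip is (0.465, 0.18). I move over the block now.

>>> drive_tool(plan=[[[0.004, 0.012, 0.03], [-6, 0, 0], 1], [[0.012, 0.027, 0.065], [-12, 0, 0], 1], [[0.02, 0.042, 0.1], [-19, 0, 0], 1], [[0.028, 0.057, 0.138], [-26, 0, 0], 1], [[0.036, 0.072, 0.175], [-33, 0, 0], 1], [[0.044, 0.087, 0.212], [-40, 0, 0], 1], [[0.052, 0.103, 0.25], [-47, 0, 0], 1], [[0.06, 0.119, 0.288], [-54, 0, 0], 1], [[0.066, 0.134, 0.325], [-61, 0, 0], 1], [[0.071, 0.149, 0.36], [-68, 0, 0], 1], [[0.075, 0.16, 0.388], [-74, 0, 0], 1], [[0.077, 0.1675, 0.405], [-79.2, 0, 0], 1], [[0.077, 0.1684, 0.4082], [-79.26, 0, 0], 1], [[0.077, 0.1684, 0.4082], [-79.26, 0, 0], 1], [[0.077, 0.1684, 0.4082], [-79.26, 0, 0], 1]])

```text
clock: 2.55
tool_pos: [0.5568, -0.3362, 0.1496]
orientation: [87.1, 90.0, -173.6]
force: [-0.4, 0.1, -1.4]
opening: 0.0878
```

Run:
```python
from h import *
o=ctrl.get_obs();print(o['clock'],o['tool_pos'],o['joint_pos'])
goto(.557,-.336,.011,9.3)
ims={n:ctrl.snapshot(n) for n in('top','side')}
cv2.imwrite('pics/p1.png',np.hstack([ortho(n,ims[n],[.557,-.336],.042,.1) for n in ims]))
```

```text
2.55 [ 0.55680485 -0.33618048  0.14958777] [-1.39686585e+01  2.14236561e+01 -8.49354557e+00  5.45244870e-03
 -6.00955610e+01  2.31791210e+01]
shift [ 1.386e-01 -3.000e-04  1.000e-04] turn [ 1.7991e+02 -2.0000e-02 -0.0000e+00] j6 23.2
shift [ 1.386e-01 -3.000e-04  1.000e-04] turn [-0.09  0.   -0.01] j6 23.2
```

View pics/p1.png

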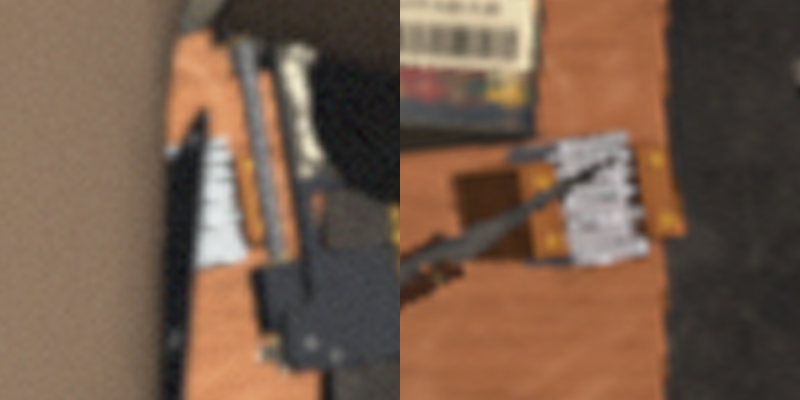

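The side view shows the block centred under the target at (603,198) in the crop; the pedestal and gripper hide half of it in the top view. I descend and grip by the ends.

>>> drive_tool(plan=[[[0.015, 0, 0], [0, 0, 0], 1], [[0.04, 0, 0], [0, 0, 0], 1], [[0.065, 0, 0], [0, 0, 0], 1], [[0.085, 0, 0], [0, 0, 0], 1], [[0.1, 0, 0], [0, 0, 0], 1], [[0.113, 0, 0], [0, 0, 0], 1], [[0.124, 0, 0], [0, 0, 0], 1], [[0.132, 0, 0], [0, 0, 0], 1], [[0.137, 0, 0], [0, 0, 0], 1], [[0.137, 0, 0], [0, 0, 0], 1], [[0.137, 0, 0], [0, 0, 0], 0.6], [[0.137, 0, 0], [0, 0, 0], 0.6], [[0.137, 0, 0], [0, 0, 0], 0.6], [[0.137, 0, 0], [0, 0, 0], 0.6], [[0.137, 0, 0], [0, 0, 0], 0.6], [[0.137, 0, 0], [0, 0, 0], 0.6]])

```text
clock: 3.98
tool_pos: [0.5568, -0.3369, 0.0134]
orientation: [-119.7, 89.9, -20.5]
force: [-0.6, -0.2, 3.2]
opening: 0.0615
```

>>> drive_tool(plan=[[[0, 0, 0], [0, 0, 0], 0.3], [[0, 0, 0], [0, 0, 0], 0.3], [[-0.004, 0, 0], [0, 0, 0], 0.3], [[-0.012, 0, 0], [0, 0, 0], 0.3], [[-0.024, 0, 0], [0, 0, 0], 0.3], [[-0.04, 0, 0], [0, 0, 0], 0.3], [[-0.06, 0, 0], [0, 0, 0], 0.3], [[-0.085, 0, 0], [0, 0, 0], 0.3], [[-0.115, 0, 0], [0, 0, 0], 0.3], [[-0.145, 0, 0], [0, 0, 0], 0.3], [[-0.175, 0, 0], [0, 0, 0], 0.3], [[-0.205, 0, 0], [0, 0, 0], 0.3], [[-0.235, 0, 0], [0, 0, 0], 0.3], [[-0.265, 0, 0], [0, 0, 0], 0.3], [[-0.29, 0, 0], [0, 0, 0], 0.3], [[-0.307, 0, 0], [0, 0, 0], 0.3], [[-0.315, 0, 0], [0, 0, 0], 0.3], [[-0.317, 0, 0], [0, 0, 0], 0.3], [[-0.317, 0, 0], [0, 0, 0], 0.3]])

```text
clock: 5.57
tool_pos: [0.5561, -0.3364, 0.3304]
orientation: [-90.7, 89.9, 8.5]
force: [0.7, -0.6, -4.8]
opening: 0.0615
```

Run:
```python
from h import *
o=ctrl.get_obs();print(o['tool_pos'],o['joint_pos'],o['force'])
goto(.44,-.08,.33,0)
goto(.465,.18,.33,-5.6)
```

```text
[ 0.55606274 -0.33644356  0.33036525] [-1.40274763e+01  1.56496452e+01  7.01458625e+00 -2.63374768e-02
 -8.13021286e+01  2.32053937e+01] [ 0.70889576 -0.61595628 -4.82882153]
shift [0.0003 0.0737 0.2717] turn [-1.7083e+02 -1.0000e-01  1.0000e-02] j6 23.2
shift [0.0003 0.0737 0.2717] turn [9.17 0.   0.07] j6 23.2
shift [3.000e-04 7.600e-03 5.244e-01] turn [-1.6523e+02 -1.0000e-01  1.0000e-02] j6 23.2
shift [3.000e-04 7.600e-03 5.244e-01] turn [1.477e+01 1.000e-02 7.000e-02] j6 23.2
```

>>> drive_tool(plan=[[[0, 0, 0.006], [0.2, 0, 0], 0.3], [[0, 0, 0.018], [0.5, 0, 0], 0.3], [[0, 0.001, 0.036], [1, 0, 0], 0.3], [[0, 0.001, 0.062], [2, 0, 0], 0.3], [[0, 0.001, 0.094], [3, 0, 0], 0.3], [[0, 0.002, 0.128], [4, 0, 0], 0.3], [[0, 0.002, 0.162], [5, 0, 0], 0.3], [[0, 0.003, 0.196], [6, 0, 0], 0.3], [[0, 0.003, 0.23], [7, 0, 0], 0.3], [[0, 0.004, 0.264], [8, 0, 0], 0.3], [[0, 0.004, 0.298], [9, 0, 0], 0.3], [[0, 0.005, 0.332], [10, 0, 0], 0.3], [[0, 0.005, 0.366], [11, 0, 0], 0.3], [[0, 0.006, 0.4], [12, 0, 0], 0.3], [[0, 0.006, 0.434], [13, 0, 0], 0.3], [[0, 0.007, 0.466], [13.7, 0, 0], 0.3], [[0, 0.007, 0.492], [14.2, 0, 0], 0.3], [[0, 0.0075, 0.51], [14.6, 0, 0], 0.3], [[0, 0.0076, 0.52], [14.77, 0, 0], 0.3], [[0, 0.0076, 0.5244], [14.77, 0, 0], 0.3]])

```text
clock: 7.23
tool_pos: [0.4638, 0.1814, 0.3295]
orientation: [179.3, 90.0, -96.2]
force: [1.1, -0.4, -5.4]
opening: 0.0615
```

Run:
```python
from h import *
goto(.465,.18,.002,-5.6)
im=ctrl.snapshot('side');cv2.imwrite('pics/s2.png',im)
```

```text
shift [ 0.3275 -0.0014 -0.0011] turn [-1.7989e+02  0.0000e+00 -4.0000e-02] j6 -49.5
shift [ 0.3275 -0.0014 -0.0011] turn [ 0.11 -0.03 -0.  ] j6 -49.5
```

View pics/s2.png

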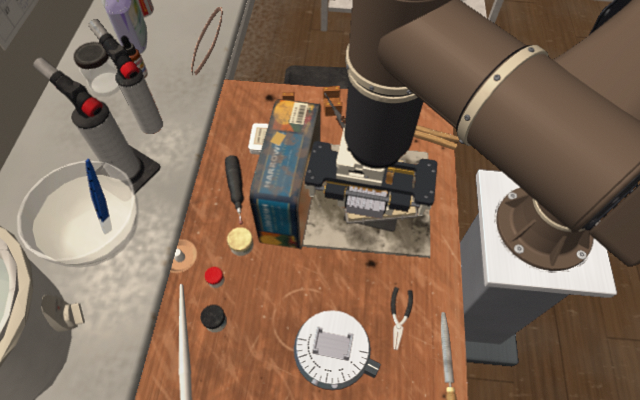

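The block is held level at (365,203) and the rack is empty. I lower it to the bench.

>>> drive_tool(plan=[[[0.01, 0, 0], [0, 0, 0], 0.3], [[0.03, 0, 0], [0, 0, 0], 0.3], [[0.06, 0, 0], [0, 0, 0], 0.3], [[0.095, 0, 0], [0, 0, 0], 0.3], [[0.13, 0, 0], [0, 0, 0], 0.3], [[0.165, 0, 0], [0, 0, 0], 0.3], [[0.2, 0, 0], [0, 0, 0], 0.3], [[0.235, 0, 0], [0, 0, 0], 0.3], [[0.265, 0, 0], [0, 0, 0], 0.3], [[0.287, 0, 0], [0, 0, 0], 0.3], [[0.302, 0, 0], [0, 0, 0], 0.3], [[0.311, 0, 0], [0, 0, 0], 0.3], [[0.317, 0, 0], [0, 0, 0], 0.3], [[0.321, 0, 0], [0, 0, 0], 0.3], [[0.324, 0, 0], [0, 0, 0], 0.3], [[0.325, 0, 0], [0, 0, 0], 0.3], [[0.326, 0, 0], [0, 0, 0], 0.3], [[0.327, 0, 0], [0, 0, 0], 0.3], [[0.327, 0, 0], [0, 0, 0], 0.3]])

```text
clock: 8.87
tool_pos: [0.4644, 0.1813, 0.003]
orientation: [-65.5, 89.9, 19.0]
force: [0.0, 0.1, -5.0]
opening: 0.0617
```

>>> drive_tool(plan=[[[0.001, 0, 0], [0, 0, 0], 0.3], [[0.002, 0, 0], [0, 0, 0], 0.3], [[0.0025, 0, 0], [0, 0, 0], 0.3], [[0.0025, 0, 0], [0, 0, 0], 0.3]])

```text
clock: 9.2
tool_pos: [0.4646, 0.1816, 0.0013]
orientation: [-60.7, 89.9, 23.8]
force: [-3.0, 0.5, 5.5]
opening: 0.0622
```

>>> drive_tool(plan=[[[0, 0, 0], [0, 0, 0], 0.8], [[0, 0, 0], [0, 0, 0], 1], [[0, 0, 0], [0, 0, 0], 1], [[0, 0, 0], [0, 0, 0], 1], [[0, 0, 0], [0, 0, 0], 1], [[-0.01, 0, 0], [0, 0, 0], 1], [[-0.03, 0, 0], [0, 0, 0], 1], [[-0.06, 0, 0], [0, 0, 0], 1], [[-0.09, 0, 0], [-5, 0, 0], 1], [[-0.1, 0, 0], [-12, 0, 0], 1], [[-0.1, 0, 0], [-19, 0, 0], 1], [[-0.1, 0, 0], [-26, 0, 0], 1], [[-0.1, 0, 0], [-33, 0, 0], 1], [[-0.1, 0, 0], [-40, 0, 0], 1], [[-0.1, 0, 0], [-47, 0, 0], 1], [[-0.1, 0, 0], [-54, 0, 0], 1], [[-0.1, 0, 0], [-61, 0, 0], 1], [[-0.1, 0, 0], [-68, 0, 0], 0.7], [[-0.1, 0, 0], [-75, 0, 0], 0.7], [[-0.1, 0, 0], [-82, 0, 0], 0.7]])

```text
clock: 10.87
tool_pos: [0.4644, 0.1815, 0.1013]
orientation: [-143.3, 89.9, 23.5]
force: [0.9, -0.2, 0.2]
opening: 0.0735
```

Run:
```python
from h import *
goto(.4646,.1816,.006,84.4)
im=ctrl.snapshot('side');cv2.imwrite('pics/s3.png',im)
for n in('top','side'):
    if n=='top':ctrl.snapshot(n)
    for e in ctrl.cut_out(n,'swage_block'):
        p=np.argwhere(e['pixels'])[:,::-1];r=cv2.minAreaRect((ray(n,p.astype(float),.03)[:,:2]*1000).astype(np.float32));print(n,e['confidence'],r)
cv2.imwrite('pics/o3.png',np.hstack([ortho('side',im,[.4646,.1816],.03,.07),ortho('side',im,[.495,.348],.036,.11)]))
```

```text
shift [ 0.0953 -0.0001 -0.    ] turn [1.7248e+02 7.0000e-02 1.1000e-01] j6 32.9
shift [ 0.0953 -0.0001 -0.    ] turn [-7.52 -0.08  0.05] j6 32.9
```

View pics/o3.png

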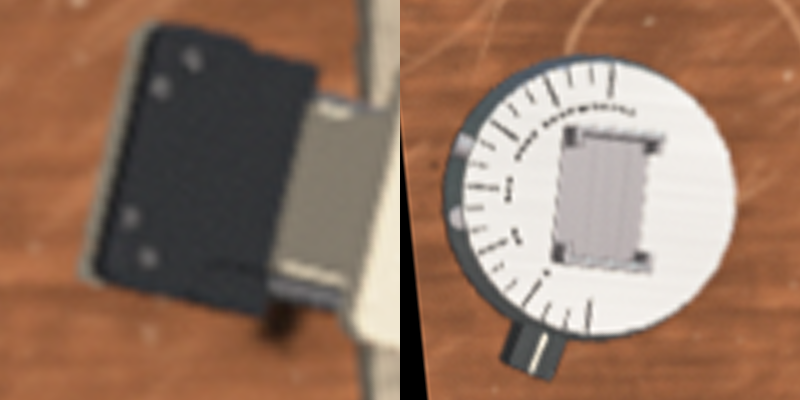

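The arm hides the block, but the jaw end-grip fixes its pose; the dial is unchanged. I take it by its long sides.

>>> drive_tool(plan=[[[0, 0, 0], [-6, 0, 0], 0.75], [[0.005, 0, 0], [-7.5, 0, 0], 0.75], [[0.025, 0, 0], [-7.5, 0, 0], 0.75], [[0.05, 0, 0], [-7.5, 0, 0], 0.75], [[0.07, 0, 0], [-7.5, 0, 0], 0.75], [[0.084, 0, 0], [-7.5, 0, 0], 0.75], [[0.093, 0, 0], [-7.5, 0, 0], 0.75], [[0.098, 0, 0], [-7.5, 0, 0], 0.75], [[0.098, 0, 0], [-7.5, 0, 0], 0.75], [[0.098, 0, 0], [-7.5, 0, 0], 0.5], [[0.098, 0, 0], [-7.5, 0, 0], 0.2], [[0.098, 0, 0], [-7.5, 0, 0], 0.1], [[0.098, 0, 0], [-7.5, 0, 0], 0.1], [[0.098, 0, 0], [-7.5, 0, 0], 0.1], [[0.098, 0, 0], [-7.5, 0, 0], 0.1], [[0.098, 0, 0], [-7.5, 0, 0], 0.1], [[0.098, 0, 0], [-7.5, 0, 0], 0.1], [[0.098, 0, 0], [-7.5, 0, 0], 0.1]])

```text
clock: 12.57
tool_pos: [0.4647, 0.1816, 0.0037]
orientation: [-150.6, 89.9, 23.2]
force: [-2.1, -0.3, 6.6]
opening: 0.0361
```

Run:
```python
from h import *
goto(.4952,.348,.10,84.4)
im=cv2.imread('pics/s3.png')
for D in([.4945,.348],[.4955,.348],[.495,.347],[.495,.349]): print(D,dial('side',im,D)[0])
```

```text
shift [-0.0961 -0.1688 -0.0125] turn [1.7939e+02 9.0000e-02 1.6000e-01] j6 39.7
shift [-0.0961 -0.1688 -0.0125] turn [-0.61 -0.1   0.06] j6 39.7
[0.4945, 0.348] 6.25
[0.4955, 0.348] 5.75
[0.495, 0.347] 6.0
[0.495, 0.349] 6.0
```

>>> drive_tool(plan=[[[-0.005, 0, 0], [0, 0, 0], 0.1], [[-0.015, 0, 0], [0, 0, 0], 0.1], [[-0.035, 0, 0], [0, 0, 0], 0.1], [[-0.06, 0, 0], [0, 0, 0], 0.1], [[-0.08, 0, 0], [0, 0, 0], 0.1], [[-0.092, -0.002, 0], [0, 0, 0], 0.1], [[-0.096, -0.012, -0.001], [0, 0, 0], 0.1], [[-0.096, -0.032, -0.002], [-0.1, -0.1, 0], 0.1], [[-0.096, -0.06, -0.004], [-0.2, -0.1, 0], 0.1], [[-0.096, -0.09, -0.007], [-0.3, -0.1, 0], 0.1], [[-0.096, -0.12, -0.009], [-0.3, -0.1, 0], 0.1], [[-0.096, -0.145, -0.011], [-0.3, -0.1, 0], 0.1], [[-0.096, -0.16, -0.012], [-0.3, -0.1, 0], 0.1], [[-0.096, -0.167, -0.0125], [-0.3, -0.1, 0], 0.1], [[-0.096, -0.1688, -0.0125], [-0.3, -0.1, 0], 0.1], [[-0.096, -0.1688, -0.0125], [-0.3, -0.1, 0], 0.1], [[-0.096, -0.1688, -0.0125], [-0.3, -0.1, 0], 0.1]])

```text
clock: 13.98
tool_pos: [0.4946, 0.3469, 0.0993]
orientation: [16.2, 89.9, -169.7]
force: [-1.1, -0.2, -4.5]
opening: 0.0356
```

Run:
```python
from h import *
o=ctrl.get_obs();print(o['tool_pos'])
goto(.4952,.348,.044,84.2)
v=[]
for n in('side','top'):
    im=ctrl.snapshot(n);cv2.imwrite(f'pics/{n}4.png',im)
    # predicted outlines of block held (underside z) and nest
    a=np.radians(-5.8);R=np.array([[np.cos(a),-np.sin(a)],[np.sin(a),np.cos(a)]])
    S=4 if n=='side' else 4
    c=proj(n,[.4952,.348,.06])[0]; x0,y0=int(c[0]-50),int(c[1]-60)
    big=cv2.resize(im[max(y0,0):y0+120,x0:x0+100],None,fx=S,fy=S,interpolation=cv2.INTER_CUBIC); y0=max(y0,0)
    z=o['tool_pos'][2]-.0037
    for (L,W,h,ctr,col) in((62,36,z,o['tool_pos'][:2],(0,0,255)),(62,36,z+.03,o['tool_pos'][:2],(0,0,255)),(66,40,.04,(.4952,.348),(0,200,0)),(76,40,.07,(.4952,.348),(255,0,0))):
        q=np.array([[1,1],[1,-1],[-1,-1],[-1,1]])*[L/2000,W/2000]@R.T+np.array(ctr)
        p=(proj(n,np.c_[q,np.full(4,h)])-[x0,y0]+.5)*S-.5
        cv2.polylines(big,[np.int32(np.round(p))],True,col,1,cv2.LINE_AA)
    v.append(big)
H=min(b.shape[0] for b in v);cv2.imwrite('pics/o4.png',np.hstack([b[:H] for b in v]))
```

```text
[0.49462581 0.34692605 0.09934886]
shift [ 0.0553 -0.0011 -0.0005] turn [ 1.7986e+02 -3.0000e-02 -9.0000e-02] j6 30.6
shift [ 0.0553 -0.0011 -0.0005] turn [-0.14  0.06 -0.02] j6 30.6
```

View pics/o4.png

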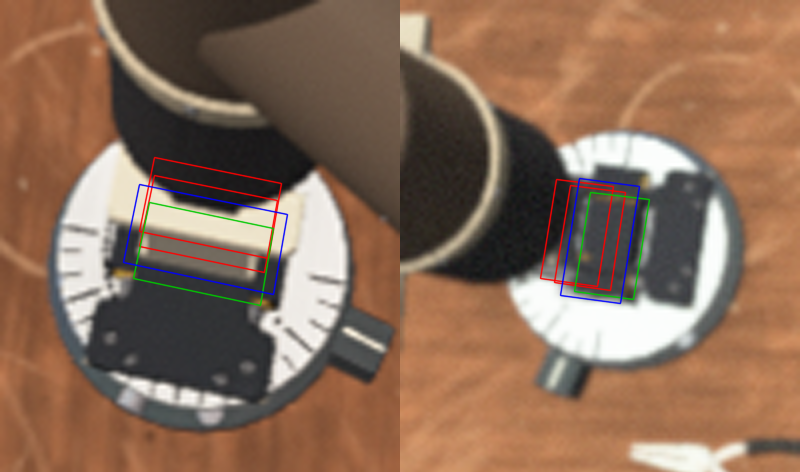

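The gripper hides the block, so I lower it with force feedback: first to just above the walls, then inside.

>>> drive_tool(plan=[[[0.003, -0.0005, -0.0002], [-0.1, 0, 0], 0.1], [[0.01, -0.001, -0.0004], [-0.1, 0, 0], 0.1], [[0.016, -0.0012, -0.0006], [-0.1, 0, 0], 0.1], [[0.02, -0.0013, -0.0006], [-0.1, 0, 0], 0.1], [[0.023, -0.0013, -0.0006], [-0.1, 0, 0], 0.1], [[0.026, -0.0013, -0.0006], [-0.1, 0, 0], 0.1], [[0.029, -0.0013, -0.0006], [-0.1, 0, 0], 0.1], [[0.032, -0.0013, -0.0006], [-0.1, 0, 0], 0.1], [[0.032, -0.0013, -0.0006], [-0.1, 0, 0], 0.1]])

```text
clock: 14.83
tool_pos: [0.4954, 0.3479, 0.0672]
orientation: [8.2, 89.9, -177.7]
force: [-0.1, 0.3, -5.6]
opening: 0.0356
```

>>> drive_tool(plan=[[[0.003, 0, 0], [0, 0, 0], 0.1], [[0.007, 0, 0], [0, 0, 0], 0.1], [[0.011, 0, 0], [0, 0, 0], 0.1], [[0.015, 0, 0], [0, 0, 0], 0.1], [[0.018, 0, 0], [0, 0, 0], 0.1], [[0.02, 0, 0], [0, 0, 0], 0.1], [[0.0215, 0, 0], [0, 0, 0], 0.1], [[0.0225, 0, 0], [0, 0, 0], 0.1], [[0.0235, 0, 0], [0, 0, 0], 0.1], [[0.0235, 0, 0], [0, 0, 0], 0.1]])

```text
clock: 15.67
tool_pos: [0.4955, 0.348, 0.0439]
orientation: [-11.7, 90.0, 162.5]
force: [0.8, -0.5, -5.5]
opening: 0.0358
```

>>> drive_tool(plan=[[[0.001, 0, 0], [0, 0, 0], 0.1], [[0.0015, 0, 0], [0, 0, 0], 0.1], [[0.002, 0, 0], [0, 0, 0], 0.1], [[0.002, 0, 0], [0, 0, 0], 0.1]])

```text
clock: 16.0
tool_pos: [0.4956, 0.3481, 0.0438]
orientation: [-94.7, 90.0, 79.4]
force: [-6.7, -3.8, 9.9]
opening: 0.0362
```

Seated: underside ≈ 0.040 with contact force. I release, back up a little and look.

>>> drive_tool(plan=[[[-0.001, 0, 0], [0, 0, 0], 0.4], [[-0.001, 0, 0], [0, 0, 0], 0.75], [[-0.001, 0, 0], [0, 0, 0], 0.75], [[-0.001, 0, 0], [0, 0, 0], 0.75], [[-0.001, 0, 0], [0, 0, 0], 0.75], [[-0.02, 0, 0], [0, 0, 0], 0.75], [[-0.05, 0, 0], [0, 0, 0], 0.75], [[-0.09, 0, 0], [0, 0, 0], 0.75], [[-0.13, 0, 0], [0, 0, 0], 0.75], [[-0.17, 0, 0], [0, 0, 0], 0.75], [[-0.2, 0.04, 0], [0, 0, 0], 0.75], [[-0.2, 0.08, 0], [0, 0, 0], 0.75], [[-0.2, 0.12, 0], [0, 0, 0], 0.75], [[-0.2, 0.16, 0], [0, 0, 0], 0.75], [[-0.2, 0.16, 0], [0, 0, 0], 0.75]])

```text
clock: 17.25
tool_pos: [0.4778, 0.1838, 0.2445]
orientation: [-97.7, 89.9, 76.3]
force: [-0.1, -0.0, 0.3]
opening: 0.0658
```

Run:
```python
from h import *
goto(.4955,.348,.0435,84.2)
D=[.4955,.348];r=[]
for n in('side','top'):
    im=ctrl.snapshot(n);cv2.imwrite(f'pics/{n}5.png',im);r.append(ortho(n,im,D,.07,.095))
    z,i=dial(n,im,D);k=np.arange(40,130);w=np.clip(i[k]-i[k].max()+40,0,None);ix=(w*k/4).sum()/w.sum();print(n,'zero',z,'index',ix,'reading',ix-z)
cv2.imwrite('pics/o5.png',np.hstack(r))
```

```text
shift [ 0.2011 -0.1649 -0.0005] turn [1.7983e+02 9.0000e-02 1.0000e-02] j6 41.0
shift [ 0.2011 -0.1649 -0.0005] turn [-0.17 -0.01  0.06] j6 41.0
side zero 5.75 index 21.756085192697768 reading 16.006085192697768
top zero -120.25 index 16.294765334679084 reading 136.54476533467908
```

View pics/o5.png

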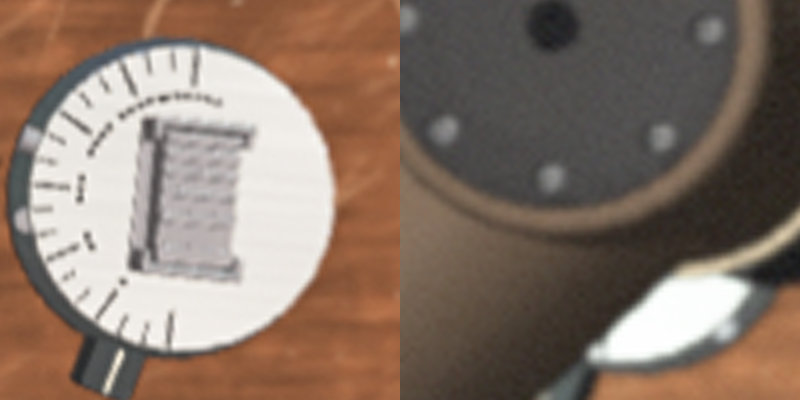

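The block sits flush in the nest (side crop centred at (195,198)). The dial reads 16.0°; the arm hides it in the top view. Now I regrip and turn.

>>> drive_tool(plan=[[[0, -0.02, 0], [0, 0, 0], 0.75], [[0, -0.055, 0], [0, 0, 0], 0.75], [[0, -0.095, 0], [0, 0, 0], 0.75], [[0, -0.13, 0], [-0.1, 0, 0], 0.75], [[0.01, -0.155, -0.0005], [-0.1, 0, 0], 0.75], [[0.04, -0.1645, -0.0005], [-0.1, 0, 0], 0.75], [[0.08, -0.1649, -0.0005], [-0.1, 0, 0], 0.75], [[0.12, -0.1649, -0.0005], [-0.1, 0, 0], 0.75], [[0.15, -0.1649, -0.0005], [-0.1, 0, 0], 0.75], [[0.172, -0.1649, -0.0005], [-0.1, 0, 0], 0.75], [[0.187, -0.1649, -0.0005], [-0.1, 0, 0], 0.75], [[0.196, -0.1649, -0.0005], [-0.1, 0, 0], 0.75], [[0.2005, -0.1649, -0.0005], [-0.1, 0, 0], 0.75], [[0.2005, -0.1649, -0.0005], [-0.1, 0, 0], 0.4], [[0.2005, -0.1649, -0.0005], [-0.1, 0, 0], 0.1], [[0.2005, -0.1649, -0.0005], [-0.1, 0, 0], 0.1], [[0.2005, -0.1649, -0.0005], [-0.1, 0, 0], 0.1], [[0.2005, -0.1649, -0.0005], [-0.1, 0, 0], 0.1], [[0.2005, -0.1649, -0.0005], [-0.1, 0, 0], 0.1], [[0.2005, -0.1649, -0.0005], [-0.1, 0, 0], 0.1]])

```text
clock: 19.02
tool_pos: [0.4971, 0.3506, 0.0451]
orientation: [-145.3, 89.9, 28.8]
force: [-1.0, -4.0, 5.6]
opening: 0.036
```

>>> drive_tool(plan=[[[0, 0, 0], [-2, 0, 0], 0.1], [[0, 0, 0], [-5, 0, 0], 0.1], [[0, 0, 0], [-8, 0, 0], 0.1], [[0, 0, 0], [-11, 0, 0], 0.1], [[0, 0, 0], [-14, 0, 0], 0.1], [[0, 0, 0], [-17, 0, 0], 0.1], [[0, 0, 0], [-20, 0, 0], 0.1], [[0, 0, 0], [-23, 0, 0], 0.1], [[0, 0, 0], [-26, 0, 0], 0.1], [[0, 0, 0], [-29, 0, 0], 0.1], [[0, 0, 0], [-32, 0, 0], 0.1], [[0, 0, 0], [-35, 0, 0], 0.1], [[0, 0, 0], [-38, 0, 0], 0.1], [[0, 0, 0], [-41, 0, 0], 0.1], [[0, 0, 0], [-43, 0, 0], 0.1], [[0, 0, 0], [-44, 0, 0], 0.1], [[0, 0, 0], [-44, 0, 0], 0.1], [[0, 0, 0], [-44, 0, 0], 0.1]])

```text
clock: 20.52
tool_pos: [0.4968, 0.3497, 0.0452]
orientation: [94.9, 90.0, -47.0]
force: [0.4, -6.0, 1.4]
opening: 0.036
```

```bash
cat > rd.py <<'E'
from h import *
import sys
goto(.4955,.348,.0435,84.2+44)
D=[.4955,.348]
im=ctrl.snapshot('side');cv2.imwrite('pics/side%s.png'%sys.argv[1],im);cv2.imwrite('pics/o%s.png'%sys.argv[1],ortho('side',im,D,.036,.1,600))
z,i=dial('side',im,D);k=np.arange(72,104);w=np.clip(i[k]-i[k].max()+40,0,None);ix=(w*k/4).sum()/w.sum();print('zero',z,'index',ix,'reading',ix-z)
E
python3 rd.py 6
```

```text
shift [0.0017 0.0005 0.002 ] turn [ 1.7986e+02 -6.0000e-02  1.0000e-02] j6 74.5
shift [0.0017 0.0005 0.002 ] turn [-0.14 -0.   -0.04] j6 74.5
zero -34.25 index 22.75136363636364 reading 57.001363636363635
```

>>> drive_tool(plan=[[[0, 0, 0], [-1, 0, 0], 0.1], [[0, 0, 0], [-2, 0, 0], 0.1], [[0, 0, 0], [-3, 0, 0], 0.1], [[0, 0, 0], [-3.5, 0, 0], 0.1], [[0, 0, 0], [-3.5, 0, 0], 0.1], [[0, 0, 0], [-3.5, 0, 0], 0.1], [[0, 0, 0], [-3.5, 0, 0], 0.5], [[0, 0, 0], [-3.5, 0, 0], 0.75], [[0, 0, 0], [-3.5, 0, 0], 0.75], [[0, 0, 0], [-3.5, 0, 0], 0.75], [[0, 0, 0], [-3.5, 0, 0], 0.75], [[-0.02, 0, 0], [-3.5, 0, 0], 0.75], [[-0.05, 0, 0], [-3.5, 0, 0], 0.75], [[-0.09, 0, 0], [-3.5, 0, 0], 0.75], [[-0.13, 0, 0], [-3.5, 0, 0], 0.75], [[-0.17, 0, 0], [-3.5, 0, 0], 0.75], [[-0.2, 0.025, 0.025], [-3.5, 0, 0], 0.75], [[-0.2, 0.05, 0.05], [-3.5, 0, 0], 0.75], [[-0.2, 0.08, 0.08], [-3.5, 0, 0], 0.75], [[-0.2, 0.08, 0.08], [-3.5, 0, 0], 0.75]])

```text
clock: 22.23
tool_pos: [0.4816, 0.2328, 0.2467]
orientation: [172.2, 89.9, 33.7]
force: [-1.0, -0.4, -1.6]
opening: 0.0656
```

```bash
python3 rd.py 7
python3 - <<'E'
from h import *
o=ctrl.get_obs();print(o['tool_pos'],o['clock'])
for f in('side0','side5','side6','side7'):
    im=cv2.imread(f'pics/{f}.png')
    for D in([.4955,.348],[.4945,.348],[.4955,.349]):
        z,i=dial('side',im,D);k=np.arange(60,110);w=np.clip(i[k]-i[k].max()+50,0,None);print(f,D,z,round((w*k/4).sum()/w.sum(),2),k[np.argmax(i[k])]/4)
E
```

```text
shift [ 0.2033 -0.0771 -0.0864] turn [-1.7675e+02  1.0000e-02 -1.1000e-01] j6 84.6
shift [ 0.2033 -0.0771 -0.0864] turn [ 3.25 -0.07 -0.01] j6 84.6
zero -37.75 index 21.755457113507962 reading 59.50545711350796
[0.48243611 0.2347744  0.24650489] 22.2833
side0 [0.4955, 0.348] 5.75 21.76 21.75
side0 [0.4945, 0.348] 6.25 22.01 22.0
side0 [0.4955, 0.349] 5.75 21.14 21.0
side5 [0.4955, 0.348] 5.75 21.76 21.75
side5 [0.4945, 0.348] 6.25 22.01 22.0
side5 [0.4955, 0.349] 5.75 21.14 21.0
side6 [0.4955, 0.348] -34.25 21.23 25.25
side6 [0.4945, 0.348] 46.5 21.31 25.5
side6 [0.4955, 0.349] -34.0 21.21 24.5
side7 [0.4955, 0.348] -37.75 21.76 21.75
side7 [0.4945, 0.348] -37.25 22.01 22.0
side7 [0.4955, 0.349] -38.0 21.14 21.0
```

View pics/o7.png

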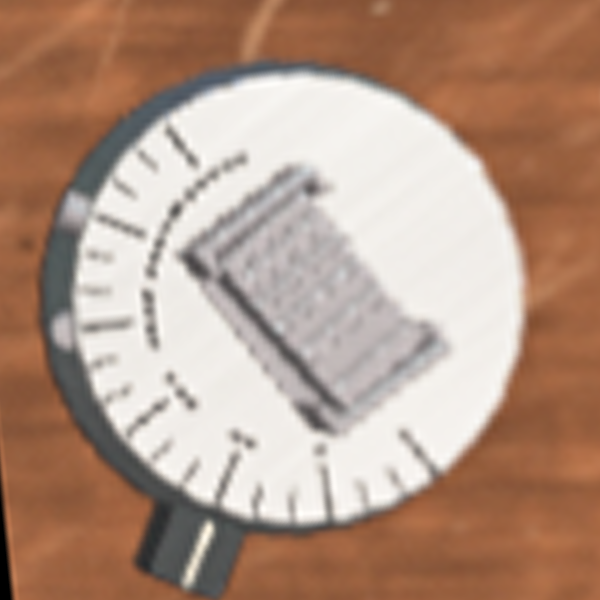

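Run:
```python
from h import *
im=cv2.imread('pics/side7.png')
for D in([.4955,.348],[.4945,.348],[.4955,.349],[.4955,.347]):
    th=np.radians(np.arange(15,29,.1));L=[]
    for r0,r1,s in((.056,.065,-1),(.065,.073,-1),(.0815,.087,1),(.087,.093,1)):
        T,Q=np.meshgrid(th,np.arange(r0,r1,.0005));m=proj('side',np.stack([D[0]-Q*np.cos(T),D[1]+Q*np.sin(T),T*0+.036],-1)).reshape(*T.shape,2).astype(np.float32)
        a=s*cv2.cvtColor(cv2.remap(im,m[...,0],m[...,1],cv2.INTER_LINEAR),cv2.COLOR_BGR2GRAY).astype(float).mean(0)
        w=np.clip(a-a.max()+.5*np.ptp(a),0,None);L.append(round(np.degrees((w*th).sum()/w.sum()),2))
    print(D,L)
```

```text
[0.4955, 0.348] [np.float64(22.42), np.float64(22.36), np.float64(21.76), np.float64(21.78)]
[0.4945, 0.348] [np.float64(22.8), np.float64(22.61), np.float64(21.99), np.float64(22.04)]
[0.4955, 0.349] [np.float64(21.55), np.float64(21.57), np.float64(21.11), np.float64(21.2)]
[0.4955, 0.347] [np.float64(23.28), np.float64(23.15), np.float64(22.4), np.float64(22.36)]
```

The scale reads 59.4–59.5° with the block flush and released, which is within measuring noise of about half a degree. I check the bystanders and hand in.

Run:
```python
from h import *
a=cv2.imread('pics/side0.png');ctrl.snapshot('side')
for k in('black_pliers','findings_tin','wax_pot','stage_nest','block_rack'):
    print(k,[(np.round(e['pixel']),round(e['confidence'],2)) for e in ctrl.landmark_of('side',k)][:2])
o=ctrl.get_obs();print(o['clock'],o['qvel'].max() if hasattr(o['qvel'],'max') else o['qvel'],o['force'])
ctrl.close_job()
```

```text
black_pliers [(array([396., 317.]), 0.55)]
findings_tin [(array([264., 140.]), 0.64)]
wax_pot [(array([241., 247.]), 0.95)]
stage_nest [(array([332., 345.]), 0.72)]
block_rack [(array([290., 103.]), 0.68), (array([334., 104.]), 0.45)]
22.5833 0.15186185463243773 [-0.38871092  0.01617257 -0.4424742 ]
the job is handed in; nothing more can be done
```

The block is seated in the nest and released, the dial stands at about 59.5°, and the job was handed in at 22.6 s.

- **Moves:** I took the block out of the correct rack by its ends and set it upright at about (0.465, 0.18). There I let go, regripped it by its long sides, and seated and released it in the nest. A picture showed it flush. Only then did I turn the dial, from about 16°, by gripping the seated block, and then let go and backed away.
- **Last checks:** The side view shows the block still flush in the nest, with the two-dot mark against the index line. My readings ran from 59.1° to 59.5°, depending on the assumed dial centre. I left it there because that is close to the measuring noise.
- **Bystanders:** The pliers, tin and pot are within about 2 pixels of where they started in the side view, and the arm is clear of everything.
- **Checks that failed:** The top camera could not confirm the dial reading because the arm hid it. The reading taken while still gripping, about 56–57°, was unreliable because the gripper hid part of the scale, so I measured again after letting go.

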